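# Seat the bending plate on the jig's pins

## Task

Gently nudge the aluminium bending plate sideways across the jig until it drops over both locating pins and lies flush with the rim. Then push the turn-clamp round with a fingertip until it reaches across the plate's edge, as far as it goes. Only push: do not grip or lift the plate or the clamp, and leave the other things on the table where they are.

Things in the scene. Friction and masses are not known exactly. Their poses are not given: they have to be found in the camera images.
- jig: Dark steel wire-bending jig, fixed to the table (sizes in mm): 138 (its x) by 188 (its y), 18 high. Its top has a pocket 88 by 128, 8 deep (floor 10 above the table), in a flat rim 25 wide on the +-x sides, 30 on the +-y sides. Origin: centre of its underside, midway between its two pins, on the table; z up, x away from the robot, turned at most 0.35 rad.
- pin_left (a point): Tip of the steel locating pin at jig (0, +42). Pins are upright, 8 diameter, stand on the pocket floor and end level with the rim, 18 above the table; the upper 4 tapers to a 4 wide tip.
- pin_right (a point): Tip of the like pin at jig (0, -42).
- plate: Loose aluminium plate, 80 (its x) by 120 (its y) by 8, 0.15 to 0.3 kg. Origin: centre of its underside. At the start it lies level on rim and pin tips, 18 above the table, shifted 10 to 24 to the jig's -x side and up to 14 along jig y, turned up to 0.12 rad. Seated: origin at jig (0, 0, 10), axes along the jig's, top flush with the rim. It slides under 1 to 2 N.
- hole_left (a point): Centre, at the underside, of the plate's through hole at plate (0, +42), 11 diameter, which goes over pin_left. Three brass pegs, 8 diameter, stand 18 above the plate's top at plate (-22, -22), (-12, +4) and (-24, +24).
- hole_right (a point): The like hole at plate (0, -42), for pin_right.
- clamp (a joint): Angle (rad) of the turn-clamp, a steel bar 12 wide, its underside 20 and top 25 above the table, reaching 40 from an upright pivot at jig (58, 0) on the far rim. 0: points along jig +y, parked on the rim; grows counter-clockwise from above; 1.57: points along jig -x, across the plate's edge, 2 above the seated plate; stop at 1.6. Starts at 0 to 0.2. Stays where left.
- clamp_bar: The turn-clamp's bar with its stud. Origin on the pivot axis, 20 above the table; its y points along the bar from the pivot to the stud.
- clamp_stud (a point): Top centre of the upright steel stud on the end of the clamp bar: 8 diameter, 34 from the pivot, its top 45 above the table, standing 20 above the bar. Under 1 N sideways on it turns the clamp.
- pliers: bystander: combination pliers lying flat, red handles, 150 long, 12 high, beside the jig at its -y side
- scissors: bystander: scissors lying flat, red finger loops, 215 long, 10 high
- splitring: bystander: thin steel key ring lying flat, 36 across, 5 high
- spool: bystander: copper wire spool standing on end, 48 across, 36 high, beyond the jig
- driver: bystander: red-handled screwdriver lying beside the jig at its +y side
- cup: bystander: white plastic cup, 72 across, 85 high, at the right of the table
- jar: bystander: small glass jar with a steel lid, 60 across, 70 high, at the right of the table
There are look-alikes about, which are no part of the job. Of the things shaped like the plate, the aluminium one is meant. There is more than one size of the jig; the one meant has the size given above.

How it is judged:
On the way, in this order (a step that is already met when the one before it is completed fails the run):
1. the plate has dropped over both pins while the clamp is still open (z of plate in the frame of jig between 0.008 and 0.0125 m and horizontal distance between plate and jig below 0.004 m and angle between the x axis of plate and the x axis of jig, either way round below 0.08 rad and angle between plate's own z axis and vertical below 0.03 rad and value of joint clamp below 0.6 rad), for 0.2 s.
2. the clamp is swung across the plate (value of joint clamp above 1.3 rad), for 0.2 s.
At the end, for the whole second after the job is handed in: The plate lies at rest in the pocket over both pins: underside within 2.5 mm of the pocket floor, centre within 4 mm of the jig's, level and square with the jig; the clamp stands at 1.3 rad or more, across the plate's edge (z of plate in the frame of jig between 0.008 and 0.0125 m and horizontal distance between plate and jig below 0.004 m and angle between the x axis of plate and the x axis of jig, either way round below 0.08 rad and angle between plate's own z axis and vertical below 0.03 rad and value of joint clamp above 1.3 rad and linear speed of plate below 0.01 m/s); the robot touches nothing.
It fails at once if the plate is lifted more than 6 mm off the rim (z of plate in the frame of jig above 0.024 m).
It fails at once if the plate is tipped up (angle between plate's own z axis and vertical above 0.25 rad).
It fails at once if the fingers grip the plate or shove it hard (over 35 N) (contact force between the fingers and plate above 35 N).
It fails at once if the fingers grip the clamp or shove it hard (over 35 N) (contact force between the fingers and clamp_bar above 35 N).
It fails at once if a bystander is pushed more than 25 mm out of place (distance of any of pliers, scissors, splitring, spool, driver, cup, jar from where it was at the start of the episode above 0.025 m).
It also fails if it takes over 64 s, if anything falls off the work surface, if the arm or the gripper's body presses on something with over 40 N, if the wrist force passes 120 N, or if a joint passes its speed limit or range.

## Robot

A 7-joint arm with a two-finger parallel gripper is mounted at the origin on the work surface. World frame = base frame: x ahead of the robot, y to its left, z up, the work surface at z = 0. Lengths are in m, angles in rad, forces in N, time in s.
With the tool pointing down it reaches from about 0.35 to 0.775 m from the base axis. Payload 3.1 kg.
Tool frame: the origin (TCP) lies at the very end of the fingers, on their centre line; the grasp point (between the pads) lies behind it (ctrl.grip_depth is the z of the grasp point in the tool frame, in m); z points along the fingers, x is the direction in which the jaws open and shut, and the axes are right-handed (so a half turn about z gives the same grasp; the last joint's range is limited). The gripper opens to 85 mm and grips with 20 to 120 N. Pads are 22 mm wide; open, the fingers measure 114 mm over their backs; the gripper's body (76 mm by 85 mm) begins 54 mm behind the grasp point. The pads swing forward as they close: fully open they stand 13 mm farther back than shut.
Start: joints at [-1.359, 0.311, 0.014, 1.512, -0.004, 1.319, -0.027], TCP at [0.138, 0.532, 0.231] pointing down, gripper open.
Joint ranges: [-2.7, 2.7], [-0.3, 1.91], [-1.27, 1.3], [0.12, 2.57], [-1.44, 4.58], [0.2, 2.03], [-3.05, 3.05]. Speed limits (rad/s): [2.79, 2.79, 3.14, 3.14, 3.14, 3.14, 3.14].

## Interface

Orientations are given as a rotation vector (axis times angle).
In Python, from station import status, viewer, ticket, ctrl gives the robot as it stands.
- The arm moves only by the tool arm_command, never from a script. Its argument "series" is one flat list of numbers, 5 for each row, row after row: the shift along the tool's x, y, z in mm, then the turn about the tool's z in degrees, then the opening, from -1 (shut) to 1 (fully open). In form: [dx, dy, dz, twist, jaw, dx, dy, dz, twist, jaw, ...]. A call has 1 to 12 rows; each row shifts and turns the pose as measured when the row begins, along the tool's axes as they then stand; what a row does not reach is not made up. A row lasts 1/8 s, in which the tool goes at most 62.5 mm and 10.7 degrees, less where a joint would pass 70% of its speed; a pose out of reach is approached as far as the arm can. A call with a gripper value outside its range is refused whole. The fingers move at their own pace and stop on an object; the grip force is fixed at half the most. Time passes only in rows, so rows that do not move let the fingers close. It gives the time, the measured TCP pose, the force and the opening at its end, in the units of the state.
- status.sense(): the state, without advancing time (a new reading comes with each control period).
- viewer.grab_frame(name): name is "scene" or "top" or "wrist"; returns a dict with "frame" (384x512x3 uint8, red, green, blue), "depth" (384x512 float32, m along the optical axis (not along the pixel's ray), 0 where there is no reading), "K" (3x3 intrinsics, pixels), "R" (3x3) and "t" (3): a world point X has camera coordinates R X + t; the wrist camera has in their place "mount" (4x4, takes a point from camera to tool coordinates, whose origin is the TCP and whose axes are the tool frame's). Camera axes: x right, y down, z forward; pixel columns grow to the right and rows downward; lengths in m; the calibration is good to about 2 mm. The wrist camera is an equidistant fisheye: a pixel r from the principal point sees the ray r / f radians off the axis. A picture is of the moment at which its call begins: read the wrist's pose just before it.
- ticket.sign_off(): hands the job in, once; it reports no verdict.
The state is a dict: "clock": time; "qpos": joint angles; "joint_velocities": joint speeds; "joint_torque": joint torques, N m; "tcp_pos": TCP position; "orientation": TCP orientation; "contact_force": force on the tool from outside, world axes, zero at the start; "ft_torque": the same for the moment, N m; "grip_width": finger opening in m.
Only numpy, scipy, OpenCV 4.12 (cv2) and the standard library are available. Lean on these libraries where they do the work, as an engineer would, in place of code of your own. Each camera call takes 0.05 s, during which the arm holds its last target.

## Working session

There is one attempt and no reset: what is moved stays moved. The work goes in short steps, Python scripts to look and compute and a tool call to move; the robot and the scene stay as the last step left them, time stands still between calls to the robot, and variables do not carry over. Pictures are saved under pics/ and viewed, and the job is handed in when it is done.

Besides the shell and the picture viewer there is one more tool, called after ">>>" as a command line: name --argument value ..., lists and objects as JSON in quotes. arm_command: Moves the arm, as the interface text tells. Its arguments: {"type":"object","properties":{"series":{"type":"array"}},"required":["series"]}

```bash
mkdir -p pics; ls
python3 - <<'E'
from station import status, viewer, ticket, ctrl
import cv2,numpy as np
s=status.sense();print({k:np.round(v,3) for k,v in s.items()}, ctrl.grip_depth)
for n in("scene","top","wrist"):
    f=viewer.grab_frame(n);cv2.imwrite(f"pics/{n}0.png",f["frame"][:,:,::-1]);np.savez(f"{n}0.npz",**f)
    print(n,{k:np.round(v,4).tolist() for k,v in f.items() if k not in("frame","depth")})
E
```

```text
pics
{'clock': np.float64(0.0), 'qpos': array([-1.359,  0.312,  0.014,  1.513, -0.004,  1.319, -0.027]), 'joint_velocities': array([ 0.   ,  0.002, -0.   , -0.002, -0.002, -0.002,  0.001]), 'joint_torque': array([ 0.0000e+00, -3.7993e+01,  1.4600e-01, -2.3059e+01,  1.2000e-02,
        1.4000e-02, -0.0000e+00]), 'tcp_pos': array([0.138, 0.532, 0.23 ]), 'orientation': array([ 2.483,  1.922, -0.003]), 'contact_force': array([-0.163,  0.981,  0.298]), 'ft_torque': array([-0.002,  0.012,  0.034]), 'grip_width': np.float64(0.085)} -0.0187
scene {'K': [[368.6784, 0.0, 250.5516], [0.0, 368.6784, 197.5181], [0.0, 0.0, 1.0]], 'R': [[-0.8727, 0.4879, 0.0157], [0.3536, 0.6539, -0.6688], [-0.3366, -0.5782, -0.7433]], 't': [0.4253, -0.1131, 1.2758]}
top {'K': [[480.0761, 0.0, 252.166], [0.0, 480.0761, 188.0482], [0.0, 0.0, 1.0]], 'R': [[-0.01, -0.9999, -0.0043], [-0.9797, 0.0106, -0.2002], [0.2002, 0.0022, -0.9797]], 't': [-0.0213, 0.5016, 1.3549]}
wrist {'K': [[297.3186, 0.0, 253.0015], [0.0, 297.3186, 187.6792], [0.0, 0.0, 1.0]], 'mount': [[1.0, -0.0001, -0.0006, -0.0011], [0.0002, 0.9626, 0.271, -0.0689], [0.0005, -0.271, 0.9626, -0.1432], [0.0, 0.0, 0.0, 1.0]]}
```

View pics/scene0.png

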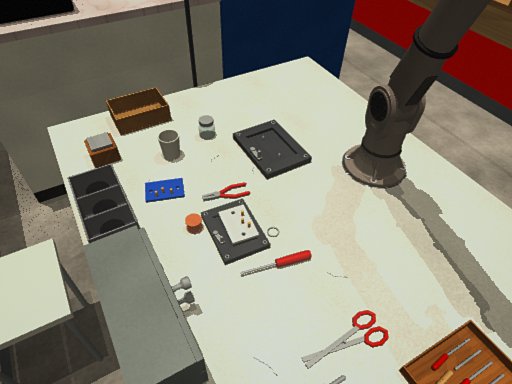

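View pics/top0.png

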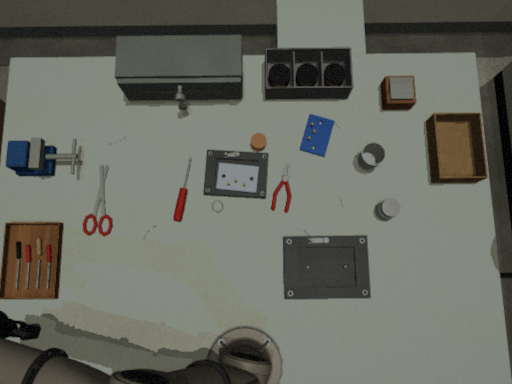

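View pics/wrist0.png

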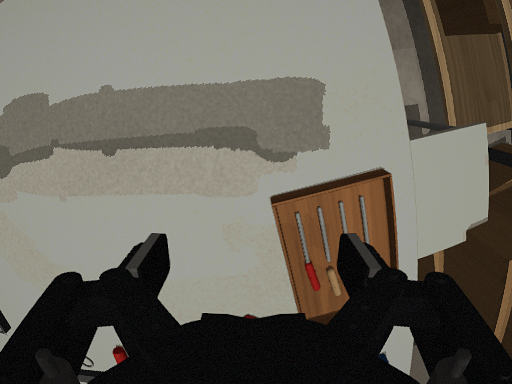

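The jig with the aluminium plate is at about (237,174) in the top view, and the larger empty jig at (326,267) is the decoy. The blue plate at (317,135) is also a look-alike. Next I'll zoom in and get a coarse position.

```bash
cat > h.py <<'E'
import numpy as np,cv2
from scipy.spatial.transform import Rotation as Ro
def cast(f,uv,z):
    uv=np.atleast_2d(np.array(uv,float));K=f["K"]
    d=np.c_[(uv-K[[0,1],[2,2]])/K[0,0],np.ones(len(uv))]@f["R"]
    C=-f["R"].T@f["t"]
    return C+d*((z-C[2])/d[:,2])[:,None]
def wpose(s): return Ro.from_rotvec(s["orientation"]).as_matrix(),np.array(s["tcp_pos"])
def wcast(f,s,uv,z):
    uv=np.atleast_2d(np.array(uv,float));K=f["K"];p=(uv-K[[0,1],[2,2]])
    r=np.linalg.norm(p,axis=1);th=r/K[0,0]
    d=np.c_[p/np.maximum(r,1e-9)[:,None]*np.sin(th)[:,None],np.cos(th)]
    R,t=wpose(s);M=f["mount"];C=R@M[:3,3]+t;d=d@M[:3,:3].T@R.T
    return C+d*((z-C[2])/d[:,2])[:,None]
def wproj(f,s,X):
    R,t=wpose(s);M=f["mount"];P=((np.atleast_2d(X)-t)@R-M[:3,3])@M[:3,:3]
    rr=np.linalg.norm(P[:,:2],axis=1);th=np.arctan2(rr,P[:,2])
    return f["K"][[0,1],[2,2]]+P[:,:2]/rr[:,None]*(th*f["K"][0,0])[:,None]
E
python3 - <<'E'
from h import *
f=dict(np.load("top0.npz"))
im=f["frame"][:,:,::-1]
cv2.imwrite("pics/topz.png",cv2.resize(im[135:215,180:300],None,fx=6,fy=6,interpolation=cv2.INTER_CUBIC))
g=dict(np.load("scene0.npz"))
cv2.imwrite("pics/scz.png",cv2.resize(g["frame"][180:280,180:290,::-1],None,fx=6,fy=6,interpolation=cv2.INTER_CUBIC))
for z in(0.018,):
  gray=cv2.cvtColor(im,cv2.COLOR_BGR2GRAY)
  print(np.round(cast(f,[[208,150],[268,153],[265,199],[205,195]],.018),3))
E
```

```text
[[ 0.628  0.107  0.018]
 [ 0.616 -0.076  0.018]
 [ 0.474 -0.064  0.018]
 [ 0.488  0.115  0.018]]
```

View pics/topz.png

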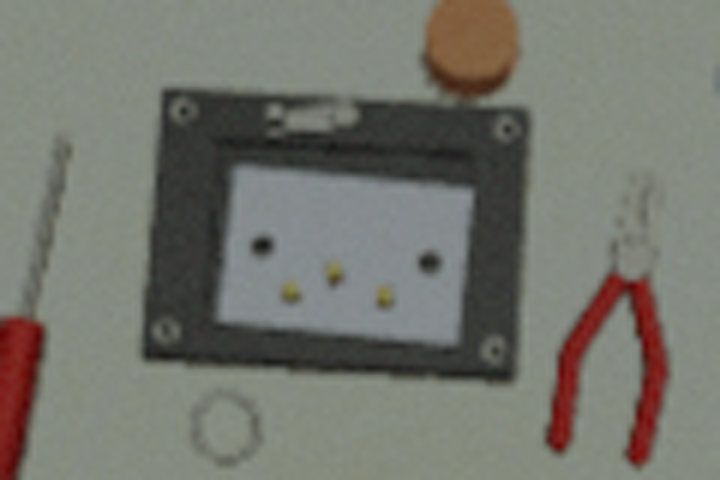

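View pics/scz.png

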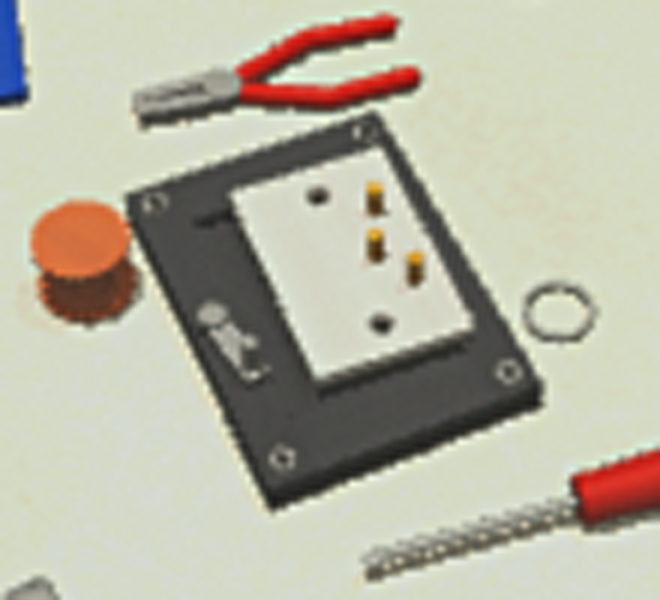

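The plate jig measures about 141 x 182 mm, which matches the target, with its centre near (0.55, 0.02). I'll move over it for a wrist view.

>>> arm_command --series '[-36, 43, 0, 0, -1, -36, 43, 0, 0, -1, -36, 43, 0, 0, -1, -36, 43, 0, 0, -1, -36, 43, 0, 0, -1, -36, 43, 0, 0, -1, -36, 43, 0, 0, -1, -36, 43, 0, 0, -1, -36, 43, 0, 0, -1, -36, 43, 0, 0, -1, -36, 43, 0, 0, -1, 0, 0, 0, 0, -1]'

```text
clock: 1.65
tcp_pos: [0.5064, 0.0145, 0.2276]
orientation: [2.479, 1.926, -0.005]
contact_force: [-0.5, 0.9, -0.3]
grip_width: 0.0003
```

>>> arm_command --series '[0, 0, 0, -10, -1, 0, 0, 0, -0.9, -1, 0, 0, 0, 0, -1]'

```text
clock: 2.02
tcp_pos: [0.5051, 0.0161, 0.2264]
orientation: [-2.282, -2.157, 0.007]
contact_force: [0.5, 0.4, 0.1]
grip_width: -0.0001
```

```bash
cat > shot.py <<'E'
import sys
from station import status, viewer
from h import *
n=sys.argv[1]
s=status.sense();f=viewer.grab_frame("wrist")
np.savez(f"w{n}.npz",**f,tcp_pos=s["tcp_pos"],orientation=s["orientation"])
cv2.imwrite(f"pics/w{n}.png",cv2.resize(f["frame"][:,:,::-1],(800,600),interpolation=cv2.INTER_CUBIC))
R,t=wpose(s);print(s["clock"],t.round(4),"ytool yaw",np.arctan2(R[1,1],R[0,1]).round(4),"z",R[:,2].round(3),s["contact_force"].round(1),s["grip_width"].round(4))
f=viewer.grab_frame("top");np.savez(f"t{n}.npz",**f)
cv2.imwrite(f"pics/t{n}.png",cv2.resize(f["frame"][135:215,180:300,::-1],None,fx=6,fy=6,interpolation=cv2.INTER_CUBIC))
E
python3 shot.py 1
```

```text
Traceback (most recent call last):
  File "shot.py", line 8, in <module>
    R,t=wpose(s);print(s["clock"],t.round(4),"ytool yaw",np.arctan2(R[1,1],R[0,1]).round(4),"z",R[:,2].round(3),s["contact_force"].round(1),s["grip_width"].round(4))
                                                                                                                                            ^^^^^^^^^^^^^^^^^^^^^
AttributeError: 'float' object has no attribute 'round'
```

View pics/w1.png

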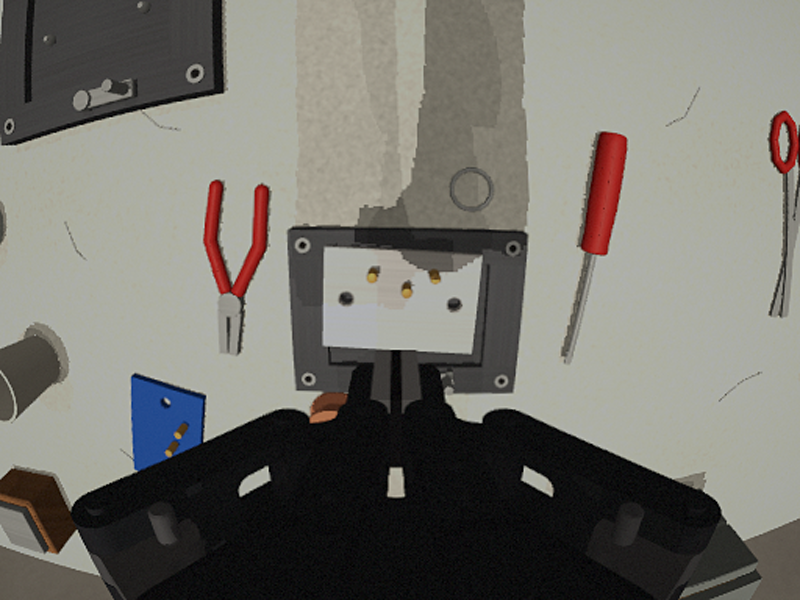

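The wrist view shows the jig and plate. In the 800x600 picture, the holes are at about (346,298) and (454,304), and the corner screws at (302,244), (513,248), (308,379) and (502,381). The image's down direction is world +x. Now I'll measure them.

```bash
sed -i 's/s\["grip_width"\].round(4)/round(float(s["grip_width"]),4)/' shot.py; python3 shot.py 2
cat > meas.py <<'E'
import sys
from h import *
n=sys.argv[1]
f=dict(np.load(f"w{n}.npz"));s=f
im=f["frame"]
# metric ortho view at plane z, in jig-ish orientation: world x down, y right->left. 0.5mm/px
def ortho(z,x0=.45,x1=.66,y0=-.10,y1=.14,r=.0004):
    xs=np.arange(x0,x1,r);ys=np.arange(y1,y0,-r)
    X,Y=np.meshgrid(xs[::-1],ys,indexing="ij")
    uv=wproj(f,s,np.c_[X.ravel(),Y.ravel(),np.full(X.size,z)]).reshape(*X.shape,2).astype(np.float32)
    return cv2.remap(im,uv[...,0],uv[...,1],cv2.INTER_CUBIC)[:,:,::-1]
for z in (.018,.026):cv2.imwrite(f"pics/o{n}_{int(z*1000)}.png",ortho(z))
E
python3 meas.py 2
```

```text
2.075 [0.5051 0.0162 0.2264] ytool yaw -0.056 z [-0.004 -0.002 -1.   ] [-0.2  0.3  0.2] 0.0004
```

View pics/o2_18.png

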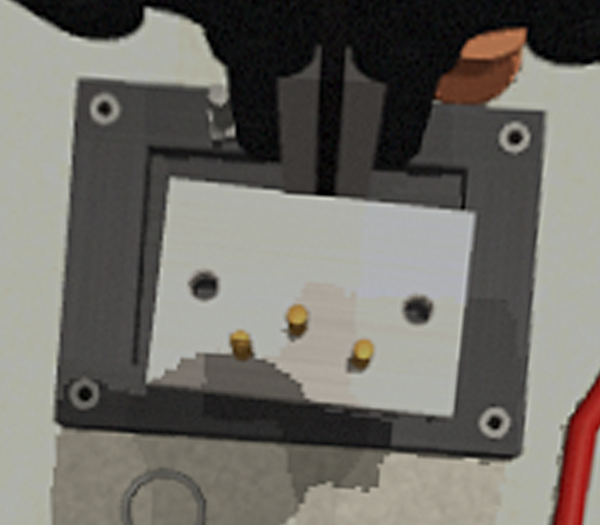

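View pics/t2.png

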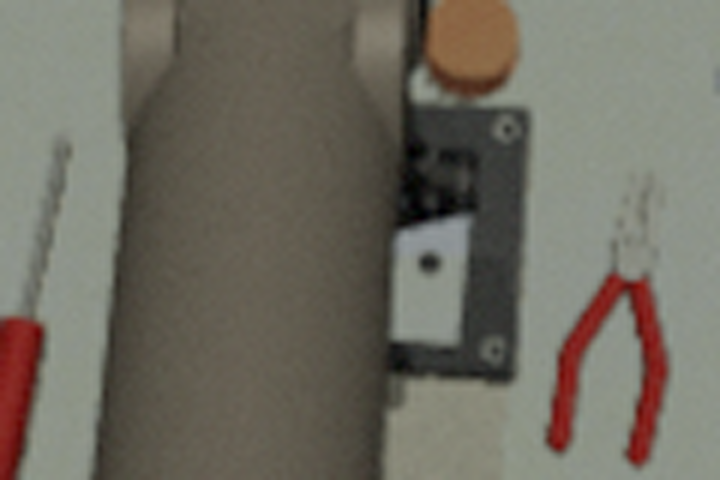

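```bash
cat >> meas.py <<'E'
def o2w(p,x1=.66,y1=.14,r=.0004,x0=.45):
    xs=np.arange(x0,x1,r);return np.array([xs[-1]-r*p[1],y1-r*p[0]])
J=np.array([.5535,.0201]);jy=-.071
Rj=np.array([[np.cos(jy),-np.sin(jy)],[np.sin(jy),np.cos(jy)]])
o=ortho(.026 if len(sys.argv)<3 else float(sys.argv[2]))
g=cv2.cvtColor(o,cv2.COLOR_BGR2GRAY);hsv=cv2.cvtColor(o,cv2.COLOR_BGR2HSV)
# plate light, inside jig area polygon
mask=np.zeros_like(g);c=[]
for a,b in((-64,-75),(60,-75),(60,75),(-64,75)):
    w=J+Rj@np.array([a,b])/1000;c.append([(.14-w[1])/.0004,(.6596-w[0])/.0004])
cv2.fillPoly(mask,[np.int32(c)],255)
m=((g>105)&(mask>0)).astype(np.uint8)*255
m=cv2.morphologyEx(m,cv2.MORPH_OPEN,np.ones((5,5)))
cs,h=cv2.findContours(m,cv2.RETR_CCOMP,cv2.CHAIN_APPROX_NONE)
k=max(range(len(cs)),key=lambda i:cv2.contourArea(cs[i]))
r=cv2.minAreaRect(cs[k]);
print("plate rect mm",np.array(r[1])*.4,"angle",r[2],"centre jig mm",(Rj.T@(o2w(r[0])-J)*1000).round(1))
H=[]
for i,cc in enumerate(cs):
    if h[0][i][3]==k and 200<cv2.contourArea(cc)<1300:
        M=cv2.moments(cc);p=(M["m10"]/M["m00"],M["m01"]/M["m00"]);w=o2w(p)
        j=Rj.T@(w-J)*1000;H.append(j)
        print("inner",np.round(p),"area eq diam mm",(2*np.sqrt(M["m00"]/np.pi)*.4).round(1),"world",w.round(4),"jig mm",j.round(1))
E
python3 meas.py 2
```

```text
plate rect mm [121.36627197  81.28799438] angle 6.608464241027832 centre jig mm [-14.7  -5.2]
inner [356. 367.] area eq diam mm 7.8 world [ 0.5127 -0.0023] jig mm [-39.2 -25.2]
inner [296. 335.] area eq diam mm 7.6 world [0.5258 0.0214] jig mm [-27.8  -0.6]
inner [415. 315.] area eq diam mm 11.2 world [ 0.5334 -0.026 ] jig mm [-16.8 -47.5]
inner [206. 292.] area eq diam mm 11.1 world [0.5429 0.0575] jig mm [-13.2  36.6]
```

View pics/o2_26.png

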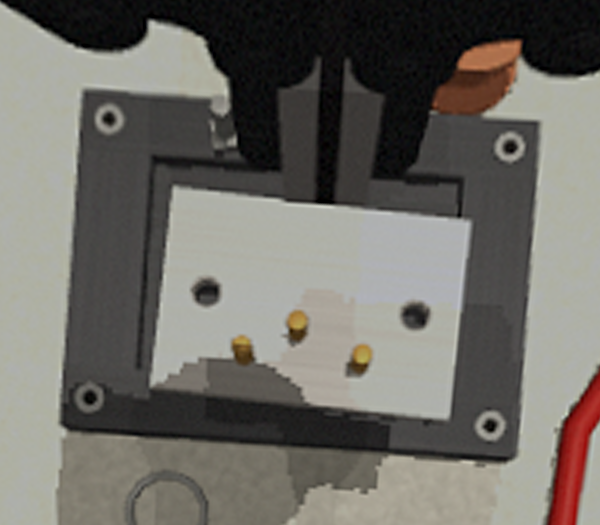

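The sizes check out: plate 121x81 mm, holes 11.1 mm, and screw spacing that fits a 138x188 jig. In the jig frame the plate sits at (-15.0, -5.4) mm, turned -0.044 rad. First I'll push it +y, slightly to the +x side of centre on its -y edge, then +x with spread fingers.

```bash
cat > go.py <<'E'
import sys
from station import status
from h import *
J=np.array([.5535,.0201]);jy=-.071
a=list(map(float,sys.argv[1:4]))  # jig x,y mm, z mm
s=status.sense();R,t=wpose(s);c,q=np.cos(jy),np.sin(jy);Rj=np.array([[c,-q],[q,c]])
print("now jig",(Rj.T@(t[:2]-J)*1000).round(1),"z",(t[2]*1000).round(1),"clock",s["clock"],"F",s["contact_force"].round(1),"w",round(float(s["grip_width"]),4))
w=np.r_[J+Rj@np.array(a[:2])/1000,a[2]/1000]
print("tool delta mm",(R.T@(w-t)*1000).round(1),"twist deg",np.degrees(np.arctan2(R[1,1],R[0,1])-jy).round(2))
E
python3 go.py -8 -94 60
```

```text
now jig [-47.7  -7.7] z 226.6 clock 2.175 F [ 0.3  0.3 -0.1] w -0.0003
tool delta mm [-86.5  39.  166.7] twist deg 0.88
```

>>> arm_command --series '[-30, 13, 0, 0.9, -1, -30, 13, 20, 0, -1, -26, 13, 40, 0, -1, 0, 0, 50, 0, -1, 0, 0, 40, 0, -1, 0, 0, 15, 0, -1, 0, 0, 0, 0, -1]'

```text
clock: 3.05
tcp_pos: [0.5429, -0.0716, 0.0599]
orientation: [2.295, 2.14, 0.003]
contact_force: [-0.1, -0.5, 1.8]
grip_width: 0.0001
```

```bash
python3 go.py -8 -94 21; python3 shot.py 3
```

```text
now jig [ -4.1 -92.2] z 59.9 clock 3.05 F [-0.1 -0.5  1.8] w 0.0001
tool delta mm [-1.7 -4.1 38.8] twist deg 0.07
3.05 [ 0.5429 -0.0716  0.0599] ytool yaw -0.0697 z [ 0.004 -0.002 -1.   ] [-0.1 -0.5  1.8] 0.0001
```

View pics/w3.png

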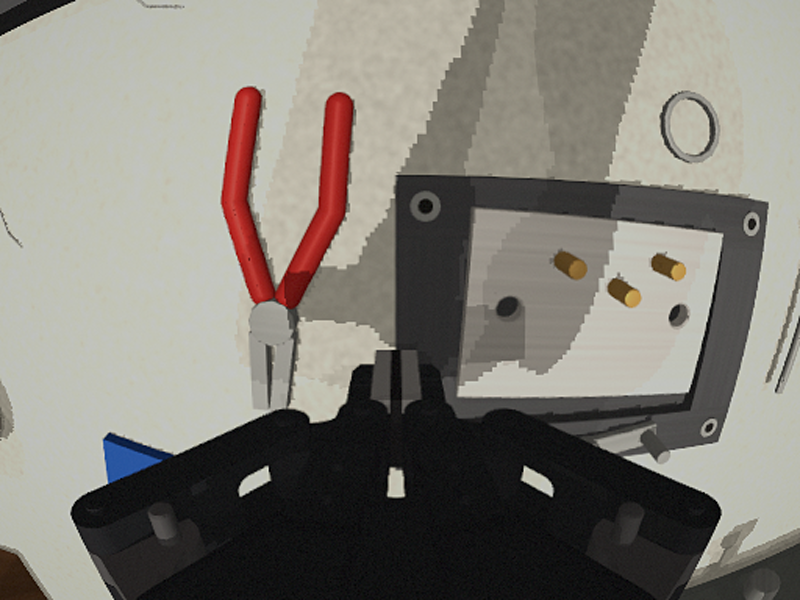

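The wrist view shows the shut fingertips at (397,370), just outside the jig's -y rim and clear of the pliers. I'll go down and approach the plate's edge.

>>> arm_command --series '[-1.5, -4, 15, 0, -1, 0, 0, 15, 0, -1, 0, 0, 8, 0, -1, 0, 0, 0, 0, -1]'

```text
clock: 3.65
tcp_pos: [0.5428, -0.0731, 0.0239]
orientation: [2.289, 2.136, 0.014]
contact_force: [1.0, 0.4, 0.3]
grip_width: 0.0001
```

```bash
python3 go.py -8 -80 22; python3 shot.py 4;python3 meas.py 4
```

```text
now jig [ -4.  -93.7] z 23.9 clock 3.65 F [1.  0.4 0.3] w 0.0001
tool delta mm [13.7 -4.   1.9] twist deg 0.12
3.65 [ 0.5428 -0.0731  0.0239] ytool yaw -0.0689 z [ 0.014 -0.002 -1.   ] [1.  0.4 0.3] 0.0001
plate rect mm [121.06798096  81.22097168] angle 6.505626678466797 centre jig mm [-14.4  -4.9]
inner [351. 358.] area eq diam mm 11.8 world [ 5.163e-01 -4.000e-04] jig mm [-35.6 -23.1]
inner [229. 350.] area eq diam mm 13.2 world [0.5197 0.0483] jig mm [-35.7  25.8]
inner [286. 325.] area eq diam mm 12.6 world [0.5297 0.0258] jig mm [-24.1   4. ]
inner [414. 315.] area eq diam mm 12.0 world [ 0.5336 -0.0258] jig mm [-16.6 -47.2]
inner [207. 291.] area eq diam mm 10.7 world [0.543  0.0571] jig mm [-13.1  36.1]
```

View pics/w4.png

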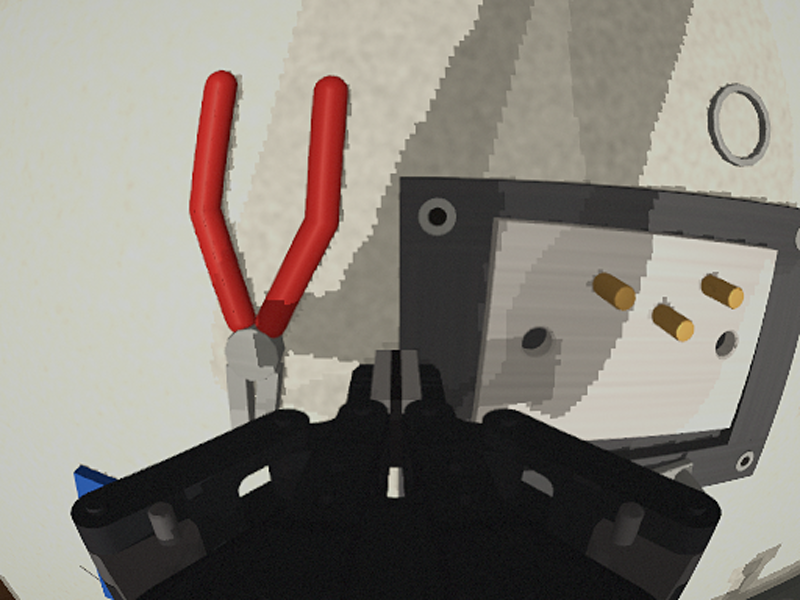

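>>> arm_command --series '[3, 0, 2, 0, -1, 4, 0, 1, 0, -1, 4, 0, 0, 0, -1, 3, 0, 0, 0, -1, 3, 0, 0, 0, -1, 0, 0, 0, 0, -1]'

```text
clock: 4.5
tcp_pos: [0.5459, -0.0545, 0.0225]
orientation: [2.286, 2.136, 0.018]
contact_force: [0.3, -0.5, 0.1]
grip_width: 0.0001
```

```bash
python3 go.py -8 -74 22; python3 shot.py 5;python3 meas.py 5
```

```text
now jig [ -2.3 -74.9] z 22.5 clock 4.5 F [ 0.3 -0.5  0.1] w 0.0001
tool delta mm [ 0.9 -5.7  0.4] twist deg 0.18
4.5 [ 0.5459 -0.0545  0.0225] ytool yaw -0.0678 z [ 0.017 -0.001 -1.   ] [ 0.3 -0.5  0.1] 0.0001
plate rect mm [120.91577148  81.20852051] angle 6.519802093505859 centre jig mm [-14.5  -5. ]
inner [355. 360.] area eq diam mm 10.3 world [ 0.5156 -0.0018] jig mm [-36.2 -24.6]
inner [232. 351.] area eq diam mm 12.3 world [0.5194 0.047 ] jig mm [-36.   24.4]
inner [288. 325.] area eq diam mm 12.2 world [0.5295 0.0246] jig mm [-24.3   2.8]
inner [415. 316.] area eq diam mm 11.4 world [ 0.5333 -0.0259] jig mm [-16.9 -47.3]
inner [207. 292.] area eq diam mm 10.8 world [0.5428 0.0572] jig mm [-13.3  36.2]
```

View pics/w5.png

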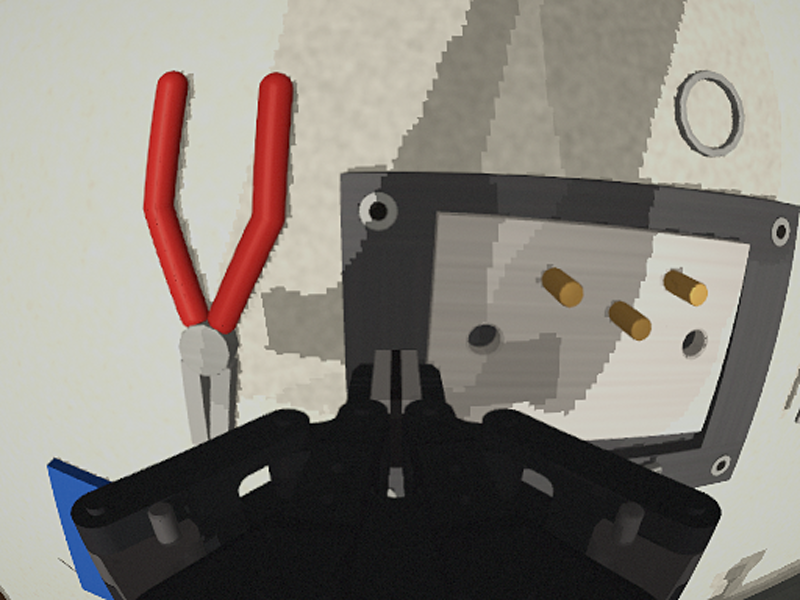

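>>> arm_command --series '[2, -2, 0, 0, -1, 2, 0, 0, 0, -1, 2, 0, 0, 0, -1, 0, 0, 0, 0, -1]'

```text
clock: 5.1
tcp_pos: [0.5442, -0.0499, 0.0225]
orientation: [2.287, 2.133, 0.017]
contact_force: [0.2, 0.3, -0.1]
grip_width: -0.0002
```

```bash
python3 go.py -8 -68 22; python3 shot.py 6;python3 meas.py 6
```

```text
now jig [ -4.3 -70.5] z 22.5 clock 5.1 F [ 0.2  0.3 -0.1] w -0.0002
tool delta mm [ 2.5 -3.7  0.5] twist deg 0.06
5.1 [ 0.5442 -0.0499  0.0225] ytool yaw -0.0699 z [ 0.018 -0.003 -1.   ] [ 0.2  0.3 -0.1] -0.0002
plate rect mm [120.94460449  81.2776062 ] angle 6.340191841125488 centre jig mm [-14.6  -4. ]
inner [353. 360.] area eq diam mm 10.0 world [ 0.5156 -0.0012] jig mm [-36.3 -23.9]
inner [231. 351.] area eq diam mm 12.2 world [0.5192 0.0477] jig mm [-36.1  25.1]
inner [412. 315.] area eq diam mm 11.4 world [ 0.5334 -0.0248] jig mm [-16.8 -46.3]
inner [286. 324.] area eq diam mm 12.3 world [0.5298 0.0256] jig mm [-24.    3.8]
inner [205. 292.] area eq diam mm 10.8 world [0.5426 0.0582] jig mm [-13.5  37.2]
```

View pics/w6.png

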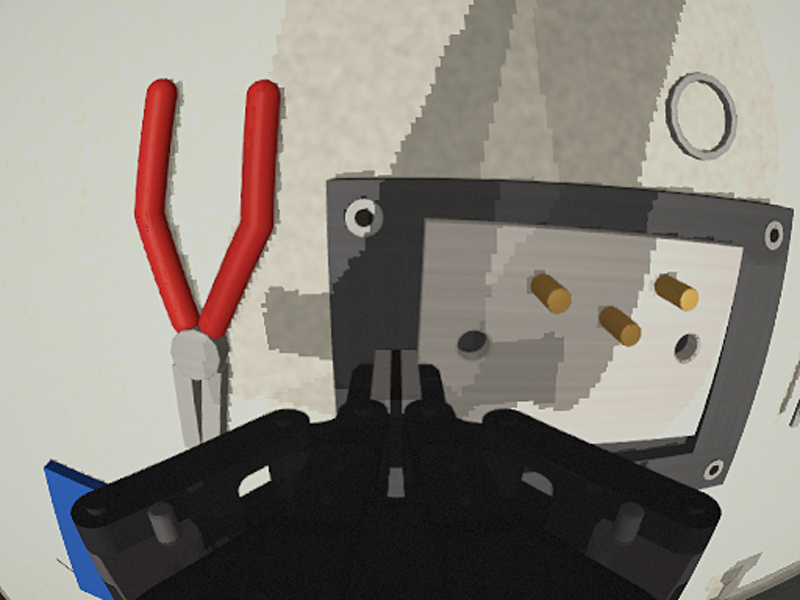

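>>> arm_command --series '[2, 0, 0, 0, -1, 2, 0, 0, 0, -1, 2, 0, 0, 0, -1, 0, 0, 0, 0, -1]'

```text
clock: 5.7
tcp_pos: [0.545, -0.0444, 0.0226]
orientation: [2.287, 2.131, 0.017]
contact_force: [0.2, 0.0, 0.4]
grip_width: 0.0001
```

```bash
python3 go.py -8 -68 22; python3 shot.py 7;python3 meas.py 7
```

```text
now jig [ -3.9 -65. ] z 22.6 clock 5.7 F [0.2 0.  0.4] w 0.0001
tool delta mm [-3.  -4.1  0.5] twist deg 0.03
5.7 [ 0.545  -0.0444  0.0226] ytool yaw -0.0705 z [ 0.019 -0.004 -1.   ] [0.2 0.  0.4] 0.0001
plate rect mm [121.23082275  81.28687134] angle 4.858462810516357 centre jig mm [-15.7   1. ]
inner [343. 361.] area eq diam mm 9.7 world [0.5152 0.003 ] jig mm [-36.9 -19.8]
inner [220. 355.] area eq diam mm 12.0 world [0.5177 0.052 ] jig mm [-37.9  29.3]
inner [274. 327.] area eq diam mm 12.1 world [0.529  0.0302] jig mm [-25.2   8.4]
inner [400. 314.] area eq diam mm 11.3 world [ 0.5338 -0.02  ] jig mm [-16.8 -41.4]
inner [192. 297.] area eq diam mm 10.6 world [0.5408 0.0632] jig mm [-15.7  42.1]
```

The plate is now at (-16.3, +0.3) mm and turned -0.013 rad. Next I'll back off and set up the +x push with the fingers spread.

>>> arm_command --series '[-5, 0, 0, 0, -1, -8, 0, 0, 0, -1, 0, 0, -30, 0, -1, 0, 0, -30, 0, 0, 20, -25, 0, 0, 0, 25, -30, 0, 0, 0, 25, -25, 0, 0, 0, 8, -5, 0, 0, 0, 0, 0, 0, 0, 0]'

```text
clock: 6.92
tcp_pos: [0.4619, 0.0234, 0.0832]
orientation: [2.294, 2.123, 0.018]
contact_force: [0.5, -0.7, 1.2]
grip_width: 0.0425
```

```bash
python3 go.py -85 0.4 30; python3 shot.py 8;python3 meas.py 8
python3 - <<'E'
from h import *
f=dict(np.load("w8.npz"));d=f["depth"];K=f["K"]
v,u=np.mgrid[0:384,0:512];p=np.stack([u-K[0,2],v-K[1,2]],-1);r=np.hypot(p[...,0],p[...,1]);th=r/K[0,0]
X=np.stack([p[...,0]/r*np.tan(th)*d,p[...,1]/r*np.tan(th)*d,d],-1)
T=X@f["mount"][:3,:3].T+f["mount"][:3,3]
m=(d>0)&(d<.25)&(np.abs(T[...,0])<.06)&(np.abs(T[...,1])<.03)&(T[...,2]<.012)&(T[...,2]>-.04)
t=T[m]*1000
for sgn in(1,-1):
  q=t[t[:,0]*sgn>0];
  if len(q):
    k=q[np.argsort(-q[:,2])][:200]; print(len(q),"zmax",np.percentile(q[:,2],[90,99,100]).round(1),"tip x",k[:,0].min().round(1),k[:,0].max().round(1),"y",k[:,1].min().round(1),k[:,1].max().round(1))
E
```

```text
now jig [-91.6  -3.2] z 83.2 clock 6.925 F [ 0.5 -0.7  1.2] w 0.0425
tool delta mm [ 3.8  5.5 53.3] twist deg -0.36
6.925 [0.4619 0.0234 0.0832] ytool yaw -0.0773 z [ 0.019 -0.004 -1.   ] [ 0.5 -0.7  1.2] 0.0425
plate rect mm [87.28743286 71.36923218] angle 4.5377726554870605 centre jig mm [-20.3  -5.1]
inner [347. 356.] area eq diam mm 11.9 world [0.5173 0.0013] jig mm [-34.8 -21.3]
inner [283. 325.] area eq diam mm 12.3 world [0.5297 0.027 ] jig mm [-24.2   5.2]
1375 zmax [-10.6  -4.6  -2.4] tip x 19.8 33.1 y -11.8 10.6
1353 zmax [-10.5  -4.3  -1.8] tip x -35.2 -22.2 y -12.0 11.5
```

View pics/w8.png

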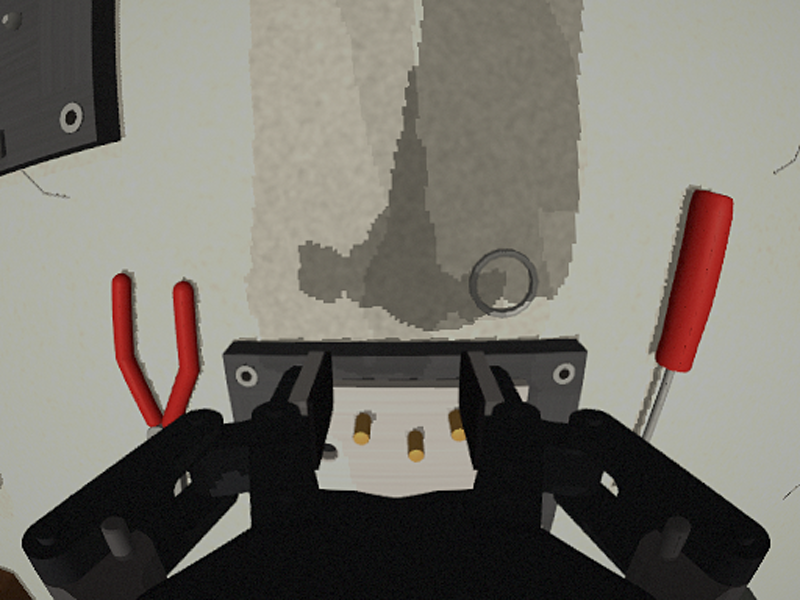

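>>> arm_command --series '[3.8, 5, 20, -0.4, 0, 0, 0, 20, 0, 0, 0, 0, 15, 0, 0, 0, 0, 7, 0, 0, 0, 0, 0, 0, 0]'

```text
clock: 7.65
tcp_pos: [0.4744, 0.0196, 0.0202]
orientation: [2.292, 2.115, 0.02]
contact_force: [0.0, -0.3, 0.0]
grip_width: 0.0426
```

```bash
python3 go.py -68 0.4 19.5; python3 shot.py 9;python3 meas.py 9
```

```text
now jig [-78.9  -6.1] z 20.2 clock 7.65 F [ 0.  -0.3  0. ] w 0.0426
tool delta mm [ 6.6 10.8  1. ] twist deg -0.53
7.65 [0.4744 0.0196 0.0202] ytool yaw -0.0802 z [ 0.025 -0.008 -1.   ] [ 0.  -0.3  0. ] 0.0426
plate rect mm [59.30088501 27.72267151] angle 4.80795431137085 centre jig mm [-42.1  -7.9]
```

View pics/w9.png

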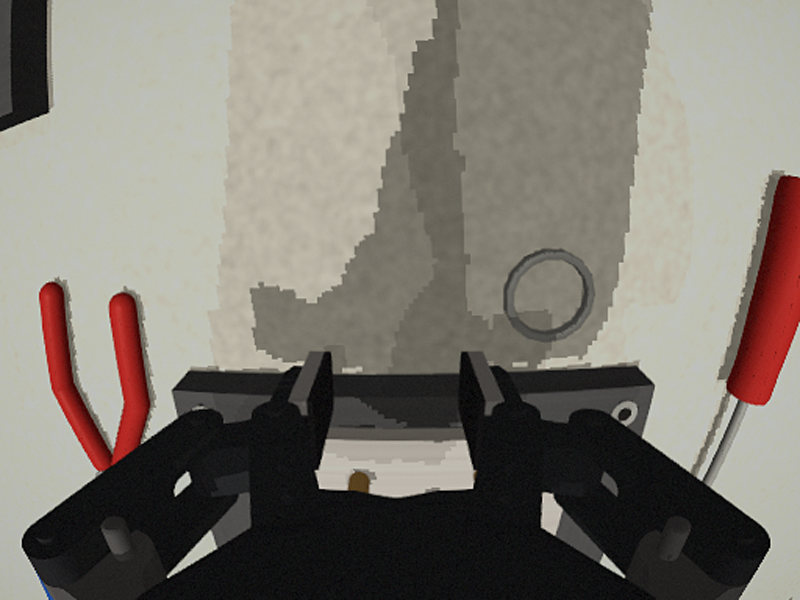

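>>> arm_command --series '[4, 0, 0, -1, 0, 3, 1, 1.5, -0.3, 0, 0, 2, 0, 0, 0, 0, 3, 0, 0, 0, 0, 0, 0, 0, 0]'

```text
clock: 8.38
tcp_pos: [0.4833, 0.0279, 0.0211]
orientation: [2.262, 2.142, 0.027]
contact_force: [-0.6, -0.1, -0.5]
grip_width: 0.043
```

```bash
python3 go.py -68 0.4 19; python3 shot.py 10
```

```text
now jig [-70.5   2.8] z 21.1 clock 8.375 F [-0.6 -0.1 -0.5] w 0.043
tool delta mm [-2.4  2.4  2.1] twist deg 0.96
8.375 [0.4833 0.0279 0.0211] ytool yaw -0.0543 z [ 0.03  -0.007 -1.   ] [-0.6 -0.1 -0.5] 0.043
```

View pics/t10.png

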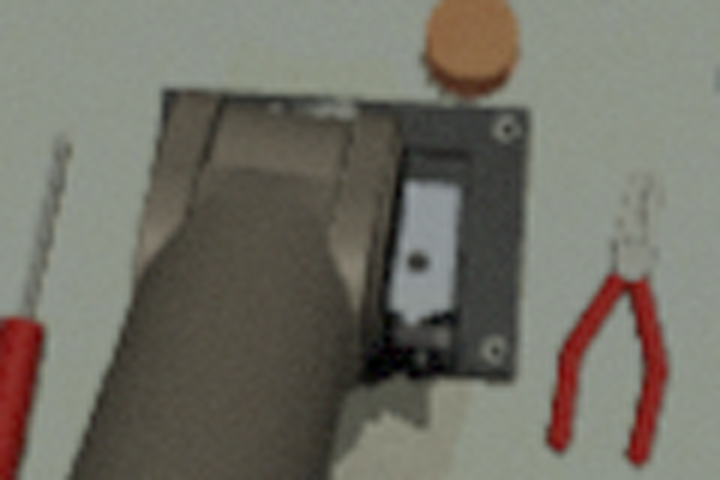

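>>> arm_command --series '[-1.5, 0, 1, 0.6, 0, 0, 2, 1, 0.3, 0, 0, 3, 0, 0, 0, 0, 3, 0.3, 0, 0, 0, 0, 0, 0, 0]'

```text
clock: 9.1
tcp_pos: [0.4891, 0.0254, 0.0181]
orientation: [2.283, 2.125, 0.022]
contact_force: [0.7, -0.3, 0.6]
grip_width: 0.043
```

```bash
python3 go.py -52 0.4 19; python3 shot.py 11
```

```text
now jig [-64.6   0.8] z 18.1 clock 9.1 F [ 0.7 -0.3  0.6] w 0.043
tool delta mm [-0.4 12.6 -0.6] twist deg -0.04
9.1 [0.4891 0.0254 0.0181] ytool yaw -0.0716 z [ 0.025 -0.007 -1.   ] [ 0.7 -0.3  0.6] 0.043
```

View pics/w11.png

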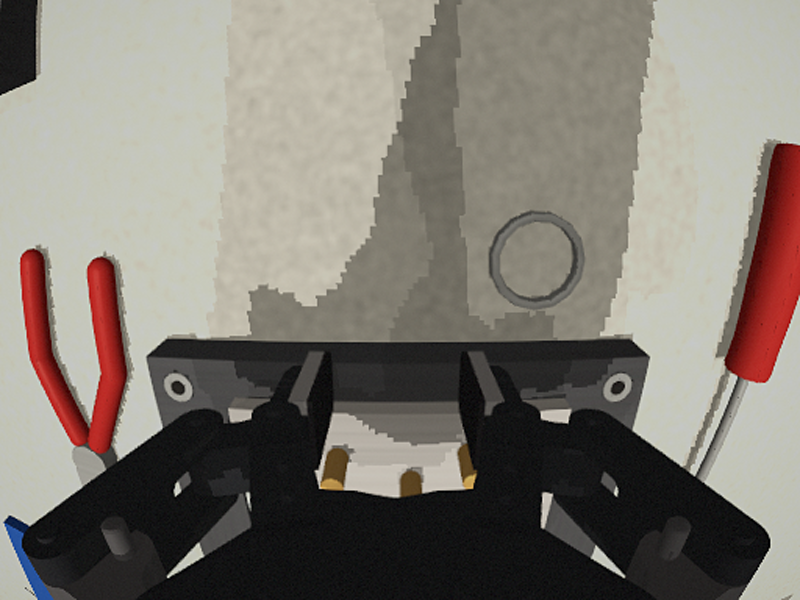

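View pics/t11.png

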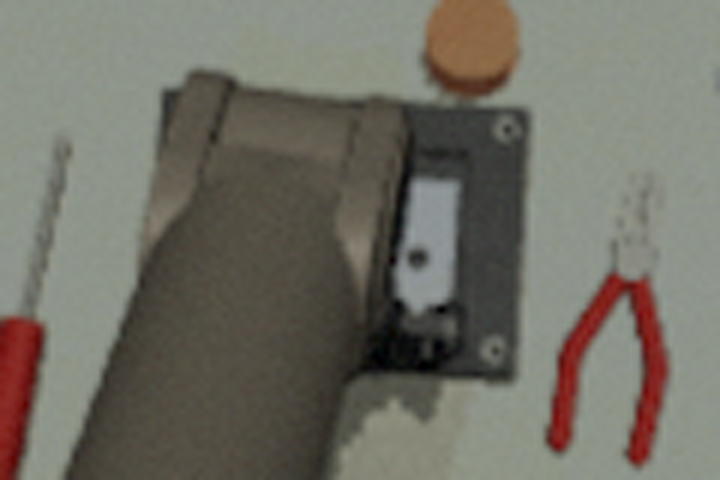

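>>> arm_command --series '[0, 2, 0, 0, 0, 0, 2, 0, 0, 0, 0, 2, 0, 0, 0, 0, 2, 0, 0, 0, 0, 2, 0, 0, 0, 0, 0, 0, 0, 0]'

```text
clock: 9.95
tcp_pos: [0.4973, 0.025, 0.0179]
orientation: [2.286, 2.128, 0.017]
contact_force: [-2.0, -0.8, -0.1]
grip_width: 0.0426
```

```bash
python3 go.py -51 0.4 19; python3 shot.py 12
```

```text
now jig [-56.4   0.9] z 17.9 clock 9.95 F [-2.  -0.8 -0.1] w 0.0426
tool delta mm [-0.5  5.4 -1. ] twist deg -0.01
9.95 [0.4973 0.025  0.0179] ytool yaw -0.0712 z [ 0.02  -0.006 -1.   ] [-2.  -0.8 -0.1] 0.0426
```

View pics/w12.png

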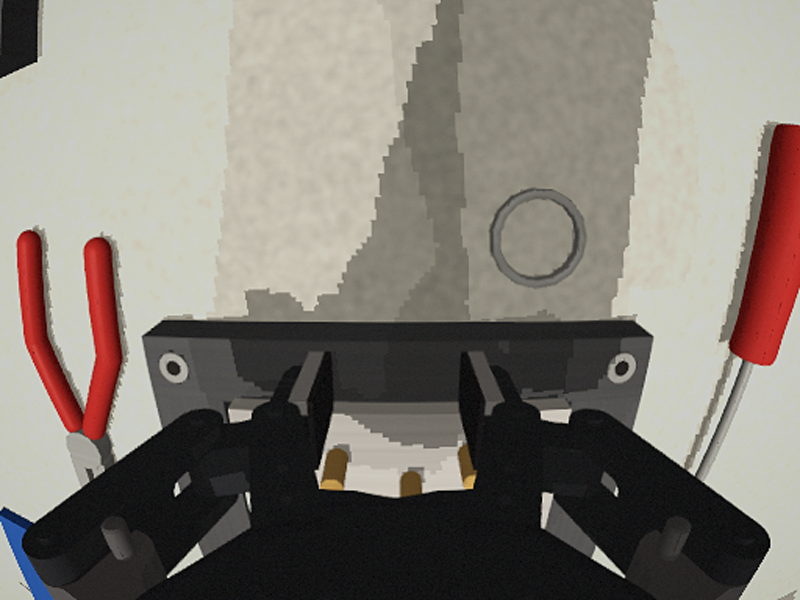

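View pics/t12.png

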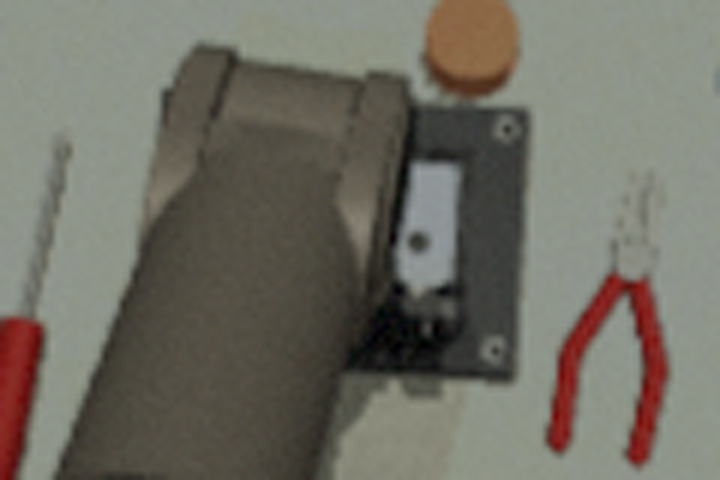

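The two-finger push keeps the plate square, with about 5 mm to go. I'll take smaller steps now.

>>> arm_command --series '[0, 1.5, 0, 0, 0, 0, 1.5, 0, 0, 0, 0, 1.5, 0, 0, 0, 0, 0, 0, 0, 0]'

```text
clock: 10.55
tcp_pos: [0.505, 0.0244, 0.0188]
orientation: [2.283, 2.125, 0.023]
contact_force: [1.0, 1.1, 0.3]
grip_width: 0.0428
```

```bash
python3 go.py -51 0.4 19; python3 shot.py 13
```

```text
now jig [-48.7   0.9] z 18.8 clock 10.55 F [1.  1.1 0.3] w 0.0428
tool delta mm [-0.5 -2.3 -0.3] twist deg -0.02
10.55 [0.505  0.0244 0.0188] ytool yaw -0.0714 z [ 0.027 -0.007 -1.   ] [1.  1.1 0.3] 0.0428
```

View pics/w13.png

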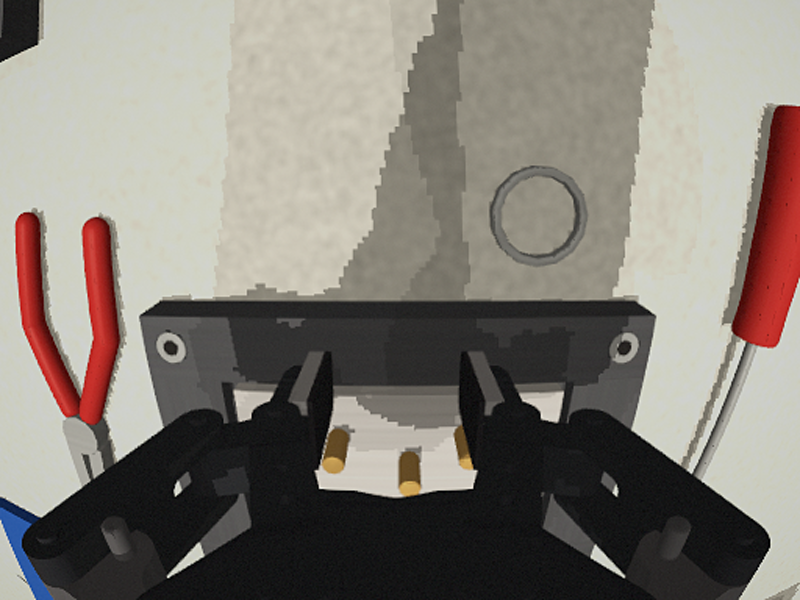

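View pics/t13.png

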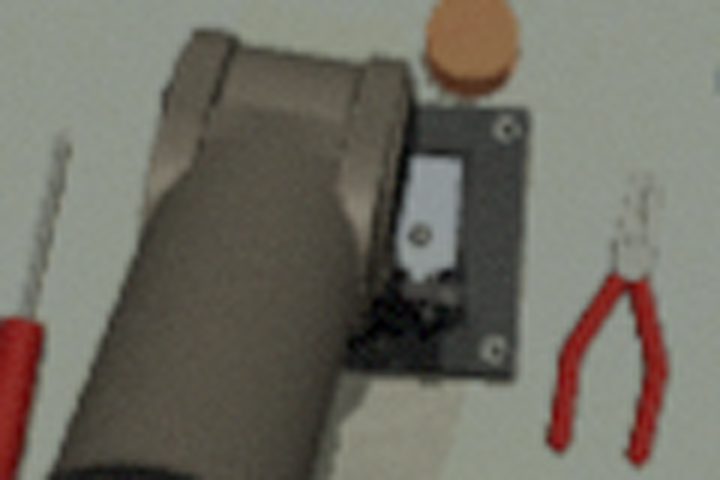

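It looks as if the plate dropped: the pin shows in the hole at (420,235), and the pocket edge is visible round the plate. I'll lift clear and check.

>>> arm_command --series '[0, -3, -5, 0, 0, 0, 0, -30, 0, 0, 0, 0, -40, 0, -1, 0, 0, -60, 0, -1, 0, 0, -50, 0, -1, 0, 0, 0, 0, -1, 0, 0, 0, 0, -1]'

```text
clock: 11.52
tcp_pos: [0.4946, 0.0258, 0.2096]
orientation: [2.285, 2.125, 0.022]
contact_force: [-1.3, 0.2, -0.2]
grip_width: 0.0002
```

```bash
python3 go.py -51 0.4 19; python3 shot.py 14; python3 meas.py 14 .018
```

```text
now jig [-59.2   1.5] z 209.6 clock 11.525 F [-1.3  0.2 -0.2] w 0.0002
tool delta mm [ -0.4   3.4 190.7] twist deg -0.07
11.525 [0.4946 0.0258 0.2096] ytool yaw -0.0723 z [ 0.025 -0.006 -1.   ] [-1.3  0.2 -0.2] 0.0002
plate rect mm [121.37911377  81.43130493] angle 4.289153575897217 centre jig mm [-0.6  0.4]
inner [348. 326.] area eq diam mm 7.9 world [0.5291 0.0007] jig mm [-22.9 -21.1]
inner [233. 323.] area eq diam mm 8.1 world [0.5304 0.0467] jig mm [-24.9  24.9]
inner [285. 296.] area eq diam mm 8.5 world [0.5412 0.0258] jig mm [-12.6   4.8]
inner [403. 275.] area eq diam mm 11.1 world [ 0.5495 -0.0214] jig mm [ -1.1 -41.7]
inner [194. 259.] area eq diam mm 11.3 world [0.5559 0.0624] jig mm [-0.6 42.4]
```

View pics/o14_18.png

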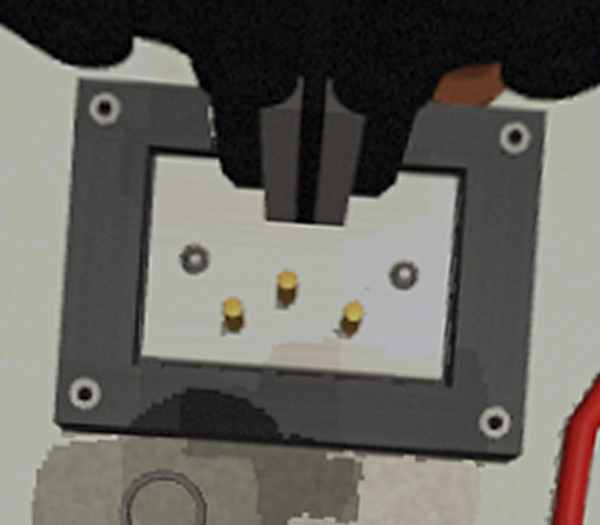

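The plate is seated at about (-0.8, +0.3) mm, square with the jig, with both pins showing in its holes. Next I'll find the stud from earlier views (top0 and w3).

Run:
```python
from h import *
f=dict(np.load("w3.npz"));J=np.array([.5535,.0201]);jy=-.071
c,q=np.cos(jy),np.sin(jy);Rj=np.array([[c,-q],[q,c]])
for a in(0,.1,.2,.3):
    P=np.array([[58,0],[58-34*np.sin(a),34*np.cos(a)],[58-34*np.sin(a),34*np.cos(a)]])/1000
    X=np.c_[P@Rj.T+J,[.025,.045,.025]]
    print(a,(wproj(f,f,X)).round(1).tolist())
    t=dict(np.load("top0.npz"));Y=X@t["R"].T+t["t"];Y=Y@t["K"].T;print("   top",(Y[:,:2]/Y[:,2:]).round(1).tolist())
im=f["frame"][255:310,360:470,::-1];cv2.imwrite("pics/stud.png",cv2.resize(im,None,fx=7,fy=7,interpolation=cv2.INTER_CUBIC))
t=dict(np.load("top0.npz"))["frame"][145:170,215:250,::-1];cv2.imwrite("pics/studt.png",cv2.resize(t,None,fx=20,fy=20,interpolation=cv2.INTER_CUBIC))
```

```text
0 [[374.3, 288.8], [422.5, 298.7], [411.5, 284.7]]
   top [[237.8, 154.3], [226.2, 151.8], [226.6, 153.6]]
0.1 [[374.3, 288.8], [423.4, 295.1], [412.3, 281.2]]
   top [[237.8, 154.3], [226.2, 152.9], [226.6, 154.7]]
0.2 [[374.3, 288.8], [424.1, 291.6], [412.8, 277.8]]
   top [[237.8, 154.3], [226.3, 154.0], [226.6, 155.8]]
0.3 [[374.3, 288.8], [424.3, 288.1], [412.8, 274.4]]
   top [[237.8, 154.3], [226.5, 155.1], [226.8, 156.9]]
```

View pics/stud.png

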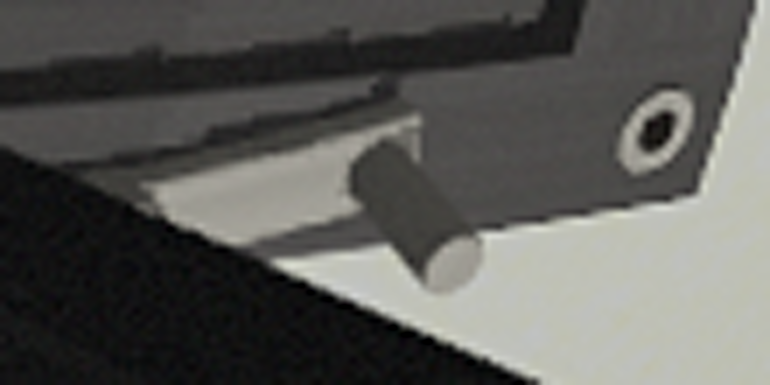

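View pics/studt.png

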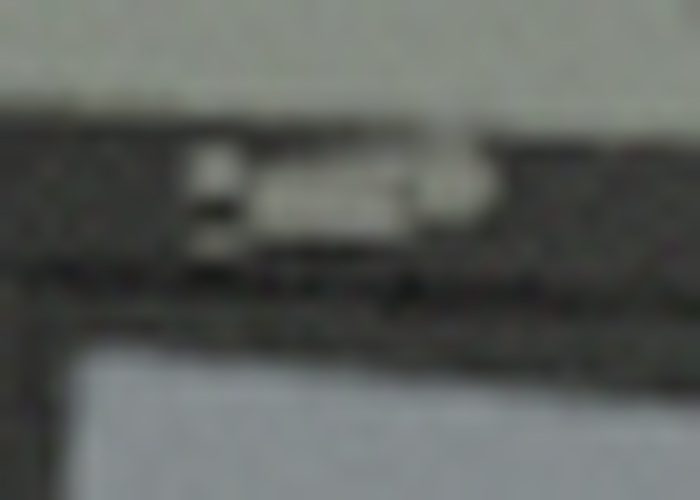

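Both views put the stud near clamp angle 0.15, at about jig (53, 34). I'll move to its +x side.

>>> arm_command --series '[8, 36, 0, 0, -1, 8, 36, 0, 0, -1, 8, 36, 0, 0, -1, 8, 36, 20, 0, -1, 0, 0, 40, 0, -1, 0, 0, 40, 0, -1, 0, 0, 0, 0, -1]'

```text
clock: 12.5
tcp_pos: [0.6385, 0.0468, 0.0945]
orientation: [2.297, 2.134, -0.009]
contact_force: [0.9, 0.5, 0.3]
grip_width: -0.0002
```

```bash
python3 go.py 82 34 32; python3 shot.py 15
```

```text
now jig [82.9 32.6] z 94.5 clock 12.5 F [0.9 0.5 0.3] w -0.0002
tool delta mm [ 1.9 -0.9 62.5] twist deg -0.14
12.5 [0.6385 0.0468 0.0945] ytool yaw -0.0735 z [-0.    -0.008 -1.   ] [0.9 0.5 0.3] -0.0002
```

View pics/w15.png

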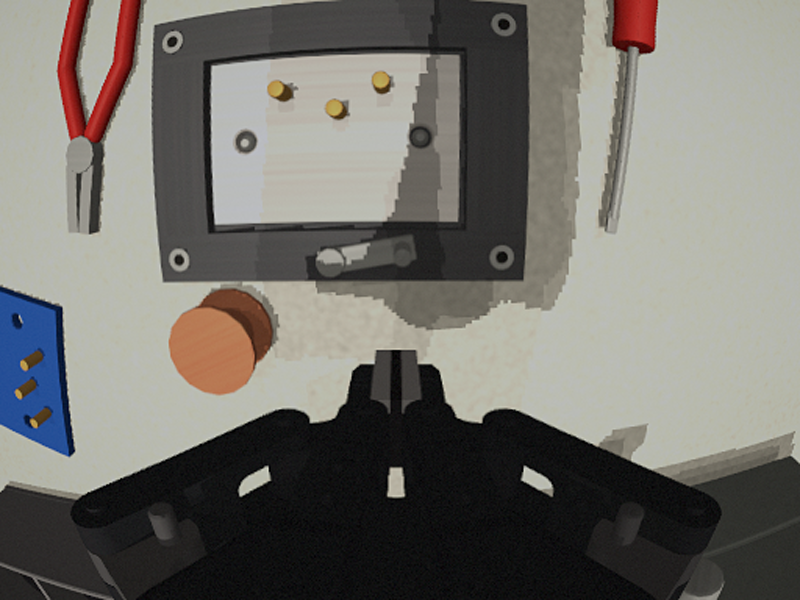

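The view shows the stud at (404,250), the pivot at (330,262) and the seated plate. The spool, at (213,345), is clear of the fingers.

Run:
```python
from h import *
f=dict(np.load("w15.npz"));J=np.array([.5535,.0201]);jy=-.071
c,q=np.cos(jy),np.sin(jy);Rj=np.array([[c,-q],[q,c]])
w=wcast(f,f,np.array([[404,246]])/1.5625,.045)[:,:2];print("stud",((w-J)@Rj*1000).round(1))
w=wcast(f,f,np.array([[330,262]])/1.5625,.028)[:,:2];print("pivot",((w-J)@Rj*1000).round(1))
w=wcast(f,f,np.array([[213,345]])/1.5625,.036)[:,:2];print("spool",((w-J)@Rj*1000).round(1))
```

```text
stud [[47.4 34.7]]
pivot [[57.7  0.6]]
spool [[ 97.2 -59.6]]
```

>>> arm_command --series '[1.5, 0, 25, 0, -1, 0, 0, 25, 0, -1, 0, 0, 13, 0, -1, 0, 0, 0, 0, -1]'

```text
clock: 13.1
tcp_pos: [0.65, 0.0472, 0.0447]
orientation: [2.285, 2.123, 0.023]
contact_force: [-1.2, 0.7, 1.1]
grip_width: 0.0
```

```bash
python3 go.py 66 32 31; python3 shot.py 16
```

```text
now jig [94.3 33.9] z 44.7 clock 13.1 F [-1.2  0.7  1.1] w 0.0
tool delta mm [ -1.9 -28.6  12.9] twist deg -0.12
13.1 [0.65   0.0472 0.0447] ytool yaw -0.0731 z [ 0.026 -0.006 -1.   ] [-1.2  0.7  1.1] 0.0
```

View pics/w16.png

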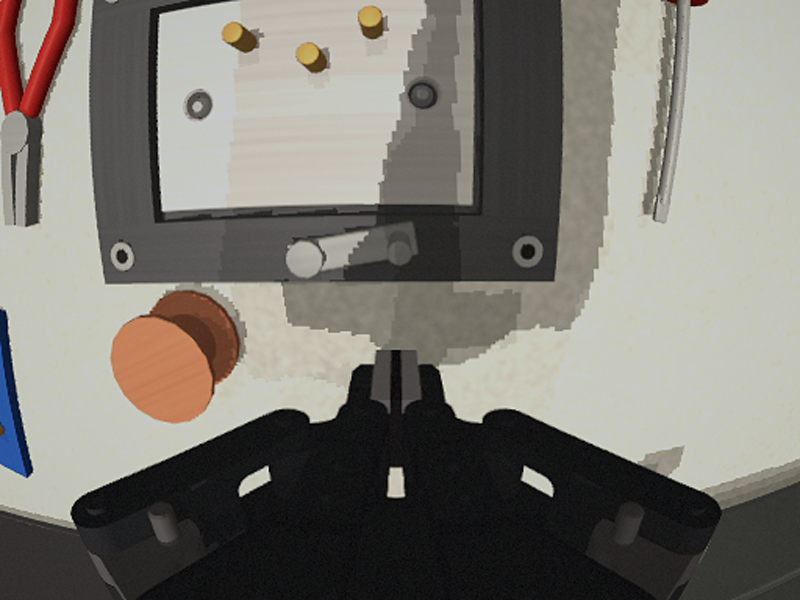

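>>> arm_command --series '[0, -4, 8, 0, -1, 0, -5, 6, 0, -1, 0, -6, 0, 0, -1, 0, -6, 0, 0, -1, 0, 0, 0, 0, -1]'

```text
clock: 13.82
tcp_pos: [0.6298, 0.0488, 0.0324]
orientation: [2.282, 2.121, 0.03]
contact_force: [0.5, -0.3, 1.1]
grip_width: 0.0
```

```bash
python3 go.py 66 32 31; python3 shot.py 17
```

```text
now jig [74.1 34. ] z 32.4 clock 13.825 F [ 0.5 -0.3  1.1] w 0.0
tool delta mm [-2.  -8.1  1.1] twist deg -0.12
13.825 [0.6298 0.0488 0.0324] ytool yaw -0.0731 z [ 0.031 -0.006 -0.999] [ 0.5 -0.3  1.1] 0.0
```

View pics/w17.png

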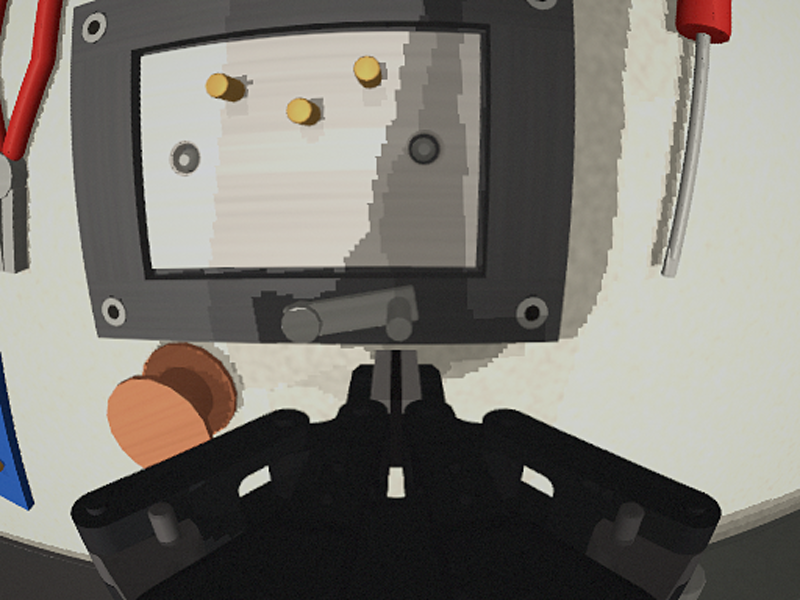

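The stud, at (399,320), is straight ahead of the fingers, so I can start pushing.

>>> arm_command --series '[-1, -4, 0.5, 0, -1, -1, -4, 0, 0, -1, -1, -4, 0, 0, -1, -1, -4, 0, 0, -1, 0, 0, 0, 0, -1]'

```text
clock: 14.55
tcp_pos: [0.6145, 0.0458, 0.0321]
orientation: [2.281, 2.12, 0.034]
contact_force: [-0.2, -0.2, 0.0]
grip_width: 0.0001
```

```bash
python3 go.py 44 22 31; python3 shot.py 18
```

```text
now jig [59. 30.] z 32.1 clock 14.55 F [-0.2 -0.2  0. ] w 0.0001
tool delta mm [ -8.  -15.    0.6] twist deg -0.12
14.55 [0.6145 0.0458 0.0321] ytool yaw -0.073 z [ 0.035 -0.006 -0.999] [-0.2 -0.2  0. ] 0.0001
```

View pics/w18.png

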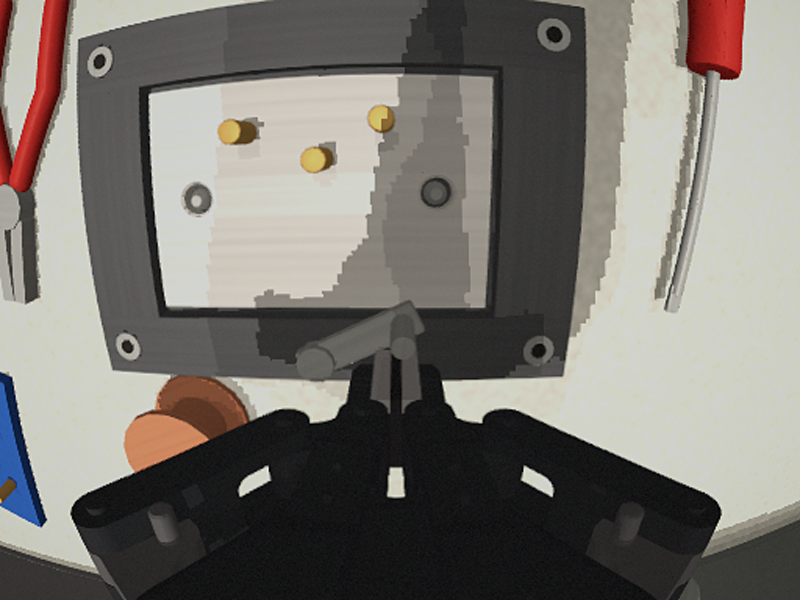

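The clamp is turning and the stud is centred on the finger face at (402,345). I'll carry on along the chord.

>>> arm_command --series '[-2, -4, 0, 0, -1, -2, -4, 0, 0, -1, -2.5, -4, 0, 0, -1, -2, -4, 0, 0, -1, 0, 0, 0, 0, -1]'

```text
clock: 15.28
tcp_pos: [0.5993, 0.036, 0.0322]
orientation: [2.278, 2.115, 0.037]
contact_force: [0.2, -0.5, -0.8]
grip_width: 0.0001
```

```bash
python3 go.py 44 22 31; python3 shot.py 19
```

```text
now jig [44.5 19.1] z 32.2 clock 15.275 F [ 0.2 -0.5 -0.8] w 0.0001
tool delta mm [ 2.9 -0.6  1.1] twist deg -0.18
15.275 [0.5993 0.036  0.0322] ytool yaw -0.0741 z [ 0.04  -0.008 -0.999] [ 0.2 -0.5 -0.8] 0.0001
```

View pics/w19.png

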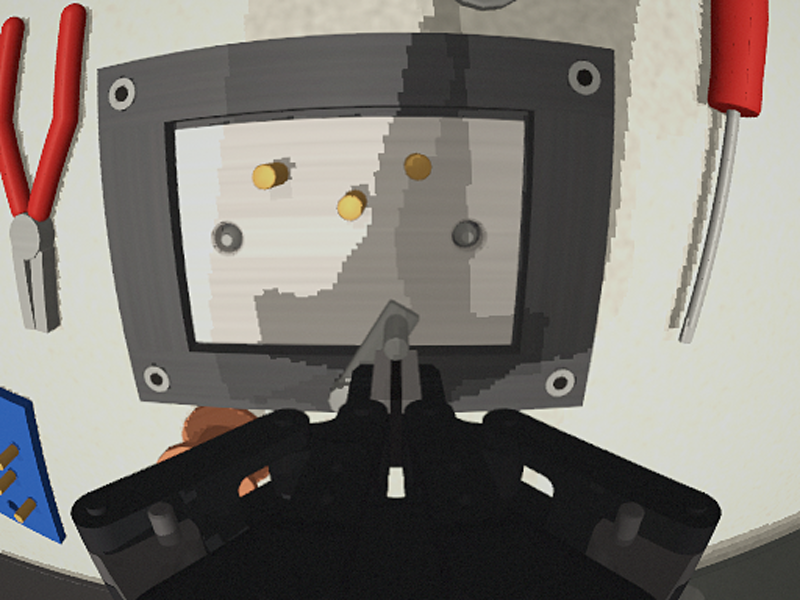

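The stud is at roughly 55° and the finger face is getting oblique to it. I'll go round to its +y side.

>>> arm_command --series '[0, 5, 0, 0, -1, 3, 5, 0, 0, -1, 8, 0, 0, 0, -1, 8, 0, 0, 0, -1, 0, -8, 0, 0, -1, 0, -8, 0, 0, -1, 0, -8, 0, 0, -1, 0, 0, 0, 0, -1]'

```text
clock: 16.38
tcp_pos: [0.5827, 0.0607, 0.0303]
orientation: [2.28, 2.123, 0.032]
contact_force: [0.5, 0.8, 0.4]
grip_width: -0.0005
```

```bash
python3 go.py 28 38 32; python3 shot.py 20
```

```text
now jig [26.3 42.6] z 30.3 clock 16.375 F [0.5 0.8 0.4] w -0.0005
tool delta mm [-4.6  1.8 -1.6] twist deg 0.0
16.375 [0.5827 0.0607 0.0303] ytool yaw -0.071 z [ 0.033 -0.005 -0.999] [0.5 0.8 0.4] -0.0005
```

View pics/w20.png

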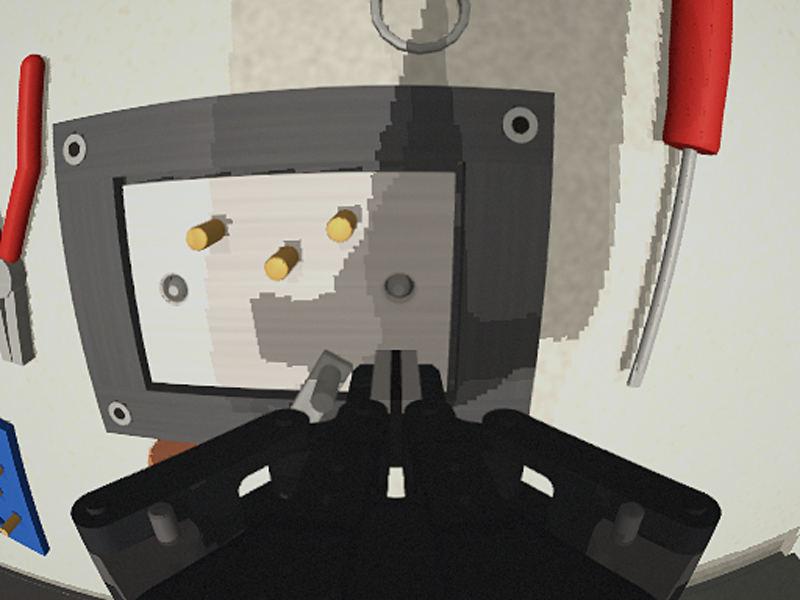

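>>> arm_command --series '[-4, 0, 0, 0, -1, -4, 0, 0, 0, -1, -4, 0, 0, 0, -1, -4, 0, 0, 0, -1, -4, 0, 0, 0, -1, -3, 0, 0, 0, -1, 0, 0, 0, 0, -1]'

```text
clock: 17.35
tcp_pos: [0.5816, 0.0367, 0.0302]
orientation: [2.281, 2.123, 0.033]
contact_force: [-0.5, 0.6, -0.5]
grip_width: 0.0001
```

```bash
python3 go.py 26 10 32; python3 shot.py 21
```

```text
now jig [26.8 18.5] z 30.2 clock 17.35 F [-0.5  0.6 -0.5] w 0.0001
tool delta mm [-8.5 -0.8 -1.8] twist deg -0.04
17.35 [0.5816 0.0367 0.0302] ytool yaw -0.0716 z [ 0.033 -0.004 -0.999] [-0.5  0.6 -0.5] 0.0001
```

View pics/w21.png

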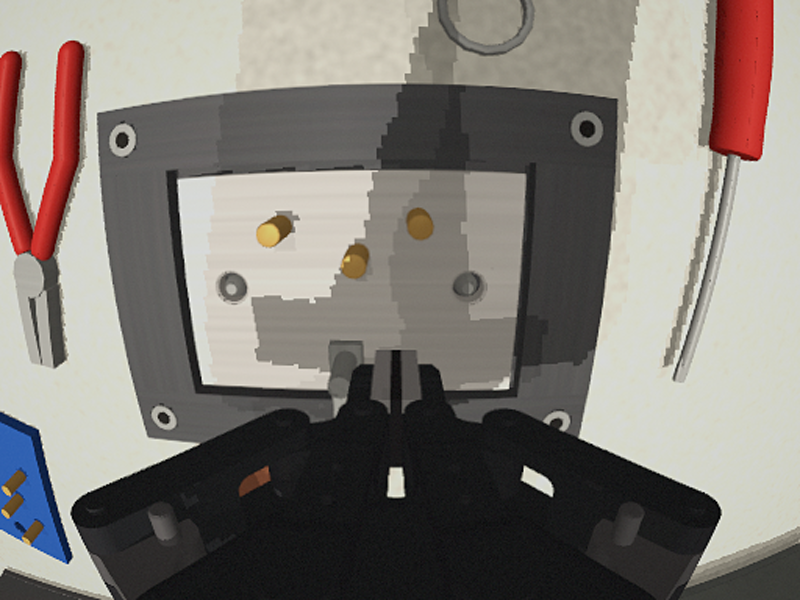

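The bar now points straight across the plate, with its end at (347,348). I'll push gently to the stop.

>>> arm_command --series '[-1.5, 0, 0, 0, -1, -1.5, 0, 0, 0, -1, 0, 0, 0, 0, -1]'

```text
clock: 17.82
tcp_pos: [0.5819, 0.036, 0.0304]
orientation: [2.28, 2.127, 0.037]
contact_force: [0.1, 0.9, -0.4]
grip_width: -0.0003
```

```bash
python3 go.py 26 10 32; python3 shot.py 22
```

```text
now jig [27.2 17.9] z 30.4 clock 17.825 F [ 0.1  0.9 -0.4] w -0.0003
tool delta mm [-7.9 -1.1 -1.6] twist deg 0.09
17.825 [0.5819 0.036  0.0304] ytool yaw -0.0694 z [ 0.033 -0.001 -0.999] [ 0.1  0.9 -0.4] -0.0003
```

View pics/w22.png

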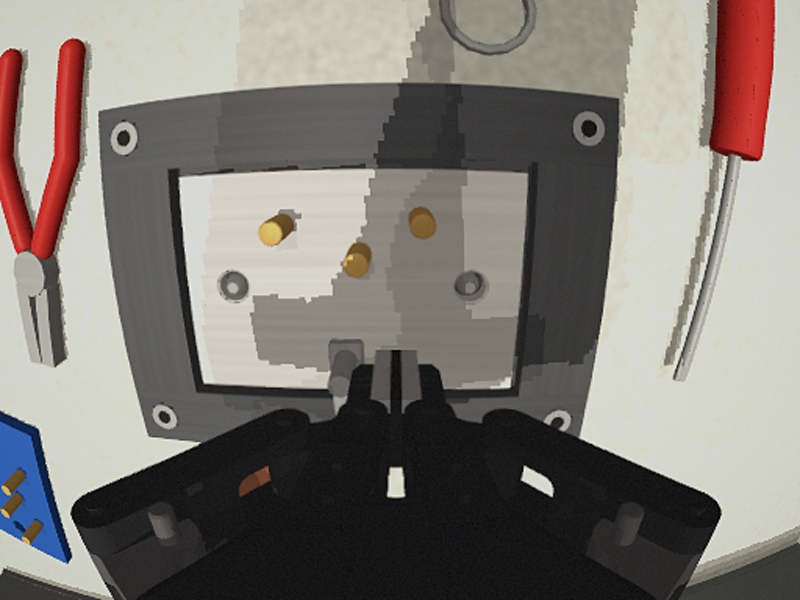

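The finger moved only 0.6 mm of the 3 mm commanded, so the clamp is at its stop. I'll back off, lift and check.

>>> arm_command --series '[6, 0, 0, 0, -1, 10, 0, 0, 0, -1, 0, 0, -30, 0, -1, 0, 0, -50, 0, -1, 0, 0, -50, 0, -1, 0, 40, -20, 0, -1, -15, 30, 0, 0, -1, 0, 0, 0, 0, -1]'

```text
clock: 18.92
tcp_pos: [0.6486, 0.0344, 0.1876]
orientation: [2.273, 2.126, 0.033]
contact_force: [-0.9, -0.2, 0.0]
grip_width: -0.0001
```

```bash
python3 go.py 26 10 32; python3 shot.py 23; python3 meas.py 23 .018
```

```text
now jig [93.9 21. ] z 187.6 clock 18.925 F [-0.9 -0.2  0. ] w -0.0001
tool delta mm [-10.1 -73.4 153.2] twist deg 0.24
18.925 [0.6486 0.0344 0.1876] ytool yaw -0.0668 z [ 0.035 -0.006 -0.999] [-0.9 -0.2  0. ] -0.0001
plate rect mm [120.73885498 101.76897583] angle 4.332314491271973 centre jig mm [9.5 0.3]
inner [345. 326.] area eq diam mm 7.0 world [0.5292 0.002 ] jig mm [-23.  -19.8]
inner [402. 275.] area eq diam mm 11.4 world [ 0.5495 -0.021 ] jig mm [ -1.1 -41.3]
inner [193. 259.] area eq diam mm 12.7 world [0.5558 0.0628] jig mm [-0.7 42.8]
inner [295. 206.] area eq diam mm 9.0 world [0.5774 0.0219] jig mm [23.7  3.5]
```

View pics/w23.png

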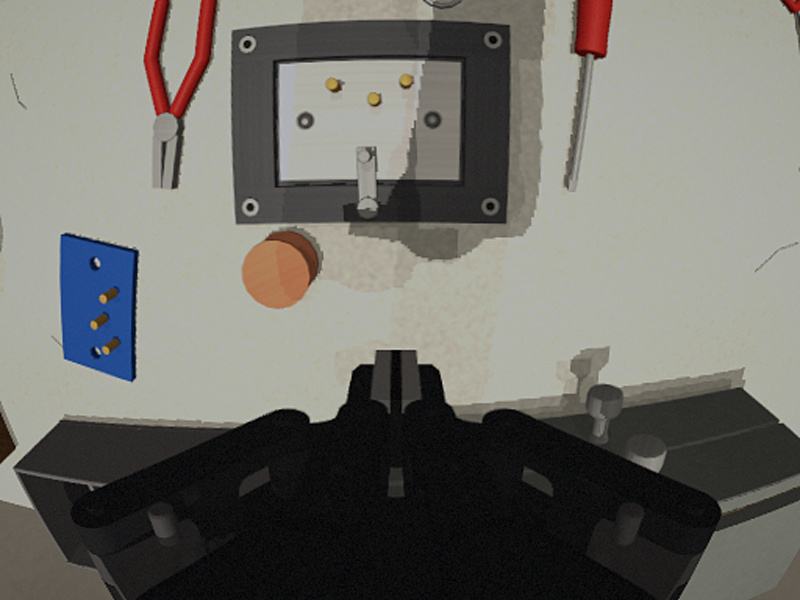

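View pics/o23_18.png

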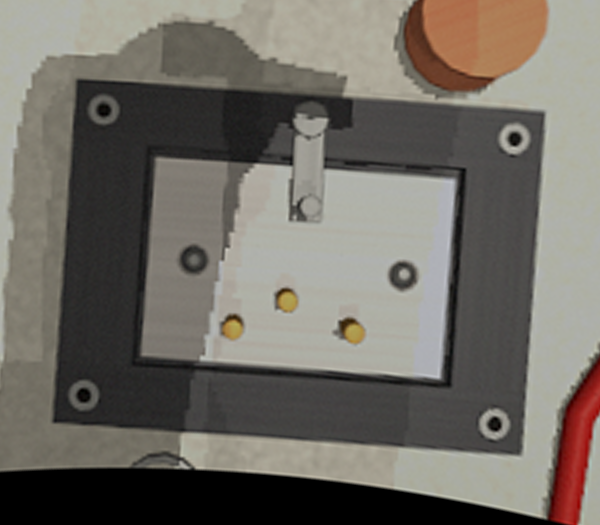

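```bash
python3 -c "
from station import ticket
print(ticket.sign_off())"
```

```text
the job is handed in; nothing more can be done
None
```

The plate is seated over both pins and the turn-clamp is across its edge. I handed the job in at about 19 s on the robot clock; no verdict is reported.

**What I did:**
- I nudged the plate about 6 mm in jig +y with the shut fingertips on its -y edge, which also took out most of its turn.
- I pushed it about 16 mm in +x with the fingers spread, until it dropped over the pins.
- I pushed the clamp stud round from its +x side, then from its +y side, until it stopped moving.

**Last checks:**
- **Plate:** its holes put the centre at about (-0.9, +0.7) mm in the jig frame. It is square with the jig, both pins show in the holes, and its size at rim height matches a flush plate.
- **Clamp:** the bar is about square across the plate's edge, about 1.57 rad. I judged that it reached its stop because the finger moved only 0.6 mm of the last 3 mm commanded, not from a force reading.
- **Robot:** it stood clear at hand-in, with the fingertips about 19 cm above the table. No force reading between moves passed about 2.5 N.
- **Bystanders:** the pliers, driver and spool showed no visible movement in the last picture. The key ring was cut off at its edge, and I did not re-check the scissors, cup or jar, but the tool was never lowered near them.

**Checks that disagreed:**
- The last automatic plate outline read 121 x 102 mm because the bright clamp bar merged with the plate. I relied on the hole positions instead.
- One early stud reading was about 5 mm off the other two, because I picked the wrong pixel.

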